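# Line up a clamp collar with the post's flat and tighten it

### The job

On the bench stand whose post has a flat milled on one side (the stand with the red-ball lever), turn the collar round the post until its clamp screw squarely faces the flat; only then press the lever all the way down to tighten it. Leave the other stand, with the plain round post and black ball, as it is.

Things in the scene. Friction and masses are not known exactly. Their poses are not given: they have to be found in the camera images.
- main_collar_centre (a point): Centre of the dark steel collar to turn: a ring 56 mm across, 36 tall, 70 above the bench. The frame turns with it: z up along the post, x out along the brass clamp screw, which sticks out level to x = 50 mm (18 thick). Grip it from above across y (56 mm); the screw is in the way across x, and the lever lies at x 47 to 65, y > 0. The post ends 34 mm above this point; its green foot is 22 high.
- main_collar (a joint): Angle of the collar on its fixed upright steel post (30 mm thick), rad, growing anticlockwise seen from above. 0: the screw points straight out from the post's milled flat (9 mm from the axis, yellow paint at its upper end; a yellow stripe on the foot points the same way), as wanted. It starts 0.55 to 1.25 off, stops at -2.5 and 2.5, takes about 0.3 N m to turn and stays where left.
- main_lever (a joint): Angle (rad) of the clamp lever, an 8 mm steel bar with a red ball 18 mm across. In the collar's frame the ball's centre is at x = 56, y = 62 cos(0.61 - angle), z = 62 sin(0.61 - angle) mm. 0: loose, 35 degrees above level; 0.96: fully tight, at its stop, 20 degrees below level. It starts at 0 to 0.25. Pressing the ball down with about 2 to 3 N turns it; it stays where left.
- other_ball (a point): Centre of the black ball (18 mm) on the lever of the other stand, of the same size and green foot but with a plain round post. The ball is about 49 mm above the bench and 81 mm from its post's axis. To be left alone: its collar turns if pushed.

How it is judged:
By the outcome, as a careful person would: the job done as asked, in the order asked, and still so for the second after the job is handed in, with the robot touching nothing.
It also fails if it takes over 45 s, if anything falls off the work surface, if the arm or the gripper's body presses on something with over 40 N, if the wrist force passes 120 N, or if a joint passes its speed limit or range.

### The arm

A 7-joint arm with a two-finger parallel gripper is mounted at the origin on the work surface. World frame = base frame: x ahead of the robot, y to its left, z up, the work surface at z = 0. Lengths are in mm, angles in rad, forces in N, time in s.
With the tool pointing down it reaches from about 350 to 900 mm from the base axis. Payload 19.9 kg.
Tool frame: the origin (TCP) lies midway between the tips of the shut fingers; the grasp point (between the pads) lies manip.grasp_offset behind it (manip.grasp_offset is the distance from the TCP to the grasp point, in mm); z points along the fingers, y is the line along which they close (so a half turn about z gives the same grasp; the last joint's range is limited). The gripper opens to 85 mm and grips with 20 to 120 N. Pads are 22 mm wide; open, the fingers measure 114 mm over their backs; the gripper's body (76 mm by 85 mm) begins 54 mm behind the grasp point. The pads swing forward as they close: fully open they stand 13 mm farther back than shut.
Start: joints at [1.268, 0.417, -0.01, 1.614, 0.005, 1.111, -0.053], TCP at [161.758, -603.685, 231.26] pointing down, gripper open.
Joint ranges: [-2.81, 2.81], [-0.39, 2.02], [-1.27, 1.25], [0.06, 2.57], [-1.19, 4.33], [0.19, 2], [-2.82, 2.82]. Speed limits (rad/s): [1.89, 1.89, 2.39, 2.39, 3.01, 3.01, 3.01].

### API

Orientations are given as a unit quaternion [x, y, z, w].
In Python, from rig import manip gives the robot as it stands.
- The arm moves only by the shell command python3 -m handwheel 'ROWS' [FORCE]. ROWS is JSON, a list of rows, each a list of 7 numbers: the shift along the tool's x, y, z in cm, then the turn, a rotation vector about the tool's x, y, z in degrees, then the gripper's target within -1 to 1 (fully open at 1, half-way at 0, shut at -1). A call has 1 to 8 rows; each row is the pose to reach, as a shift and turn from the pose commanded when the call began, along the tool's axes at that moment; what a row does not reach only later rows make up. A row lasts 1/12 s, in which the tool goes at most 41.7 mm and 7.16 degrees, less where a joint would pass 70% of its speed; a pose out of reach is approached as far as the arm can. A call with a gripper value outside its range is refused whole. The fingers move at their own pace and stop on an object; FORCE is the grip in N (left out, the last holds). Time passes only in rows, so rows that repeat a pose let the fingers close. It gives the time, the measured TCP pose, the force, the opening and the grip force at its end, in the units of the state.
- manip.get_obs(): the state, without advancing time (a new reading comes with each control period).
- manip.capture(name): name is "scene" or "top"; returns the picture (420x560x3 uint8, red, green, blue); there is no depth.
- manip.calibration(name): a dict with "K" (3x3 intrinsics, pixels), "pose" (4x4, takes a point from camera to world coordinates). Camera axes: x right, y down, z forward; pixel columns grow to the right and rows downward; lengths in mm; the calibration is good to about 2 mm. A picture is of the moment at which its call begins. calibration takes no time and is no camera call.
- manip.close_job(): hands the job in; it is judged then, once.
The state is a dict: "t": time; "q": joint angles; "qvel": joint speeds; "tau": joint torques, N m; "eef_pos": TCP position; "tool_rot": TCP orientation; "ft_force": force on the tool from outside, world axes, zero at the start; "wrist_torque": the same for the moment, N m; "grip_width": finger opening in mm; "gripper_force": force on a finger pad.
Only numpy, scipy, OpenCV 4.12 (cv2) and the standard library are available. Lean on these libraries where they do the work, as an engineer would, in place of code of your own. Each camera call takes 0.05 s, during which the arm holds its last target. There are 200 camera calls.

## Working session

There is one attempt and no reset: what is moved stays moved. The work goes in short steps, Python scripts to look and compute and a shell command to move; the robot and the scene stay as the last step left them, time stands still between calls to the robot, and variables do not carry over. Pictures are saved under pics/ and viewed, at most 10 in all, crops included, and the job is handed in when it is done.

```bash
mkdir -p pics; python3 - <<'E'
from rig import manip
import cv2,numpy as np
for n in("scene","top"):
    im=manip.capture(n); cv2.imwrite(f"pics/{n}0.png",im[:,:,::-1]); c=manip.calibration(n); print(n,np.round(c["K"],1).tolist(),np.round(c["pose"],3).tolist())
o=manip.get_obs(); print(o["eef_pos"],o["tool_rot"],o["grip_width"],manip.grasp_offset,o["t"])
E
```

```text
scene [[429.5, 0.0, 284.6], [0.0, 429.5, 203.6], [0.0, 0.0, 1.0]] [[0.359, 0.732, -0.579, 1051.14], [0.933, -0.281, 0.223, -174.231], [0.0, -0.621, -0.784, 765.8], [0.0, 0.0, 0.0, 1.0]]
top [[497.9, 0.0, 281.8], [0.0, 497.9, 214.4], [0.0, 0.0, 1.0]] [[-0.021, -0.975, 0.219, 395.124], [-1.0, 0.019, -0.009, 36.166], [0.005, -0.22, -0.976, 902.717], [0.0, 0.0, 0.0, 1.0]]
[ 161.66022181 -603.43444356  230.76592066] [ 9.91444197e-01  1.30530258e-01 -1.14174870e-04 -4.93597555e-04] 85.39974805686255 18.700000000000003 0.1
```

View pics/scene0.png

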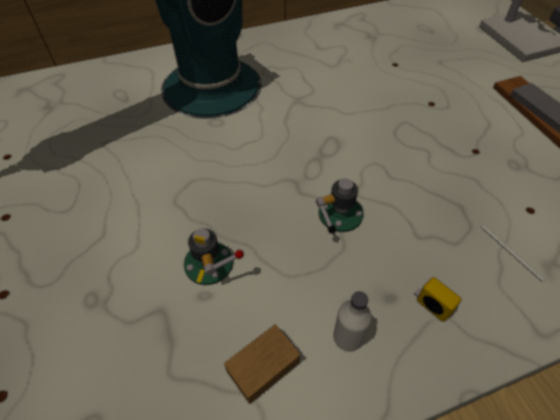

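View pics/top0.png

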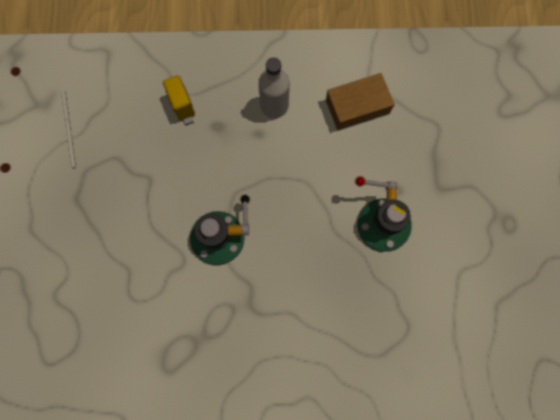

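The red-ball stand is at about (390,218) in the top picture and (205,250) in scene. The other stand is at (215,233) and (342,205). I'll enlarge the red one.

```bash
python3 - <<'E'
import cv2,numpy as np
a=cv2.imread("pics/top0.png")[165:260,325:425]; b=cv2.imread("pics/scene0.png")[215:300,165:265]
f=lambda x:np.clip(cv2.resize(x,None,fx=6,fy=6,interpolation=cv2.INTER_CUBIC).astype(float)*1.5,0,255).astype('uint8')
cv2.imwrite("pics/a.png",f(a));cv2.imwrite("pics/b.png",f(b))
E
```

```text
(no output)
```

View pics/a.png

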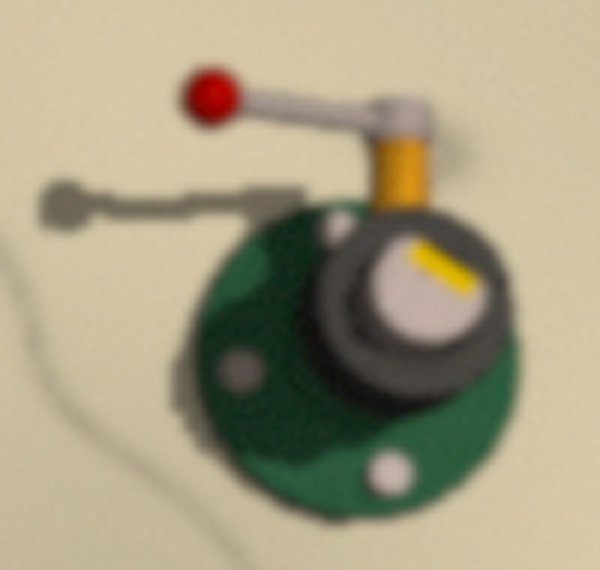

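View pics/b.png

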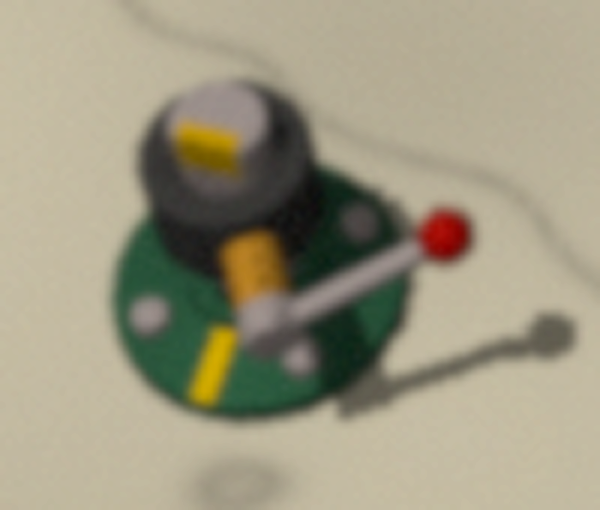

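Top crop: post top centre (430,288), foot centre (359,360), hub (403,118), ball (212,97), paint from (412,248) to (478,288). Scene crop: post top centre (217,122), ball (446,236), hub (265,322), foot stripe from (227,328) to (203,404).

```bash
cat > h.py <<'E'
from rig import manip
import numpy as np
def ray(n,p):
    c=manip.calibration(n);K=np.array(c["K"]);T=np.array(c["pose"])
    d=T[:3,:3]@np.linalg.solve(K,[p[0],p[1],1.]);return T[:3,3],d
def atz(n,p,z):
    o,d=ray(n,p);return o+d*(z-o[2])/d[2]
def tri(p,q):
    A=[];b=[]
    for n,x in(("top",p),("scene",q)):
        o,d=ray(n,x);d/=np.linalg.norm(d);P=np.eye(3)-np.outer(d,d);A.append(P);b.append(P@o)
    return np.linalg.lstsq(np.vstack(A),np.hstack(b),rcond=None)[0]
E
python3 - <<'E'
from h import *
np.set_printoptions(precision=1,suppress=True)
a=lambda u,v:((u+.5)/6-.5+325,(v+.5)/6-.5+165)
b=lambda u,v:((u+.5)/6-.5+165,(v+.5)/6-.5+215)
ang=lambda v:np.degrees(np.arctan2(v[1],v[0]))
c1=atz("top",a(430,288),104);c2=atz("top",a(359,360),22);c3=atz("scene",b(217,122),104)
print("centres",c1,c2,c3)
c=(c1+c2)/2
h=tri(a(403,118),b(265,322));print("hub",h,h-c,ang(h-c))
s=atz("top",a(401,205),70);h2=atz("top",a(403,118),70);print("screw dir",ang(h2-s),ang(h2-c),h2)
bl=tri(a(212,97),b(446,236));print("ball",bl,bl-c,"h->b",ang(bl-h))
p,q=atz("top",a(412,248),104),atz("top",a(478,288),104);print("flat",ang(p-q)-90,ang((p+q)/2-c1))
p,q=atz("scene",b(227,328),22),atz("scene",b(203,404),22);print("stripe",ang(q-p),ang((p+q)/2-c2),ang(q-c2))
for n,p in(("top",(245,199)),("scene",(332,229))): print("black",atz(n,p,49))
print("otherpost",atz("top",(209,228),104))
E
```

```text
centres [ 574.1 -159.8  104. ] [ 570.7 -156.9   22. ] [ 575.4 -158.1  104. ]
hub [ 631.2 -162.3   74.4] [58.9 -4.  11.4] -3.8577597163419233
screw dir -5.240138727266159 -5.285802185438014 [ 632.4 -163.9   70. ]
ball [ 633.2 -103.9   93.1] [60.9 54.4 30.1] h->b 88.0443573339789
flat -33.87837168491765 -39.094321942965294
stripe -30.05178660919157 -30.85762209426921 -30.666480190836705
black [616.3  92.8  49. ]
black [617.5  95.9  49. ]
otherpost [554.4 148.1 104. ]
```

```bash
cat >> h.py <<'E'
from scipy.spatial.transform import Rotation as R
def go(x,y,z,yaw):  # tool down, tool y at world angle yaw (deg); prints shift cm and rotvec deg
    o=manip.get_obs();r=R.from_quat(o["tool_rot"]);a=np.radians(yaw);Y=np.array([np.cos(a),np.sin(a),0]);Z=np.array([0,0,-1.])
    t=R.from_matrix(np.column_stack([np.cross(Y,Z),Y,Z]))
    print(np.round(r.inv().apply(np.array([x,y,z])-o["eef_pos"])/10,2),np.round(np.degrees((r.inv()*t).as_rotvec()),1))
E
python3 -c "
from h import *
go(573,-158.5,200,-94)"
```

```text
[ 51.25 -32.33   3.1 ] [-0.1  0.  19. ]
```

```bash
python3 -m handwheel '[[3,-2,0.2,0,0,6,1],[6,-4,0.5,0,0,12,1],[9,-6,0.7,0,0,19,1],[12,-8,0.9,0,0,19,1],[15,-10,1,0,0,19,1],[18,-12,1.2,0,0,19,1],[22,-14,1.4,0,0,19,1],[25,-16,1.6,0,0,19,1]]' 60
python3 -c "
from h import *
go(573,-158.5,200,-94)"
```

```text
t: 0.77
eef_pos: [363.1, -382.9, 215.2]
tool_rot: [0.999, -0.035, 0.0, 0.0]
ft_force: [1.3, -0.5, 0.2]
grip_width: 85.6
gripper_force: 0.0
[ 19.37 -23.85   1.52] [ 0. -0. -0.]
```

```bash
python3 -m handwheel '[[2.4,-3,0.2,0,0,0,1],[4.8,-6,0.4,0,0,0,1],[7.2,-9,0.6,0,0,0,1],[9.6,-12,0.8,0,0,0,1],[12,-15,1,0,0,0,1],[14.5,-18,1.2,0,0,0,1],[17,-21,1.4,0,0,0,1],[19.4,-23.9,1.5,0,0,0,1]]'
python3 -m handwheel '[[0,0,0,0,0,0,1],[0,0,0,0,0,0,1],[0,0,0,0,0,0,1]]'
python3 - <<'E'
from h import *
import cv2
go(573,-158.5,54,-94)
a=manip.capture("top")[115:265,290:460]; b=manip.capture("scene")[165:300,130:300]
im=np.hstack([cv2.resize(x[:,:,::-1],(400,360),interpolation=cv2.INTER_CUBIC) for x in(a,b)])
cv2.imwrite("pics/c.png",im)
E
```

```text
t: 1.43
eef_pos: [573.0, -157.7, 199.9]
tool_rot: [0.999, -0.035, -0.0, -0.0]
ft_force: [0.6, -0.3, 0.6]
grip_width: 85.5
gripper_force: 0.0
t: 1.68
eef_pos: [571.7, -159.8, 199.8]
tool_rot: [0.999, -0.035, -0.0, 0.0]
ft_force: [0.4, -0.7, -0.4]
grip_width: 85.6
gripper_force: 0.0
[ 0.14 -0.14 14.58] [0.  0.1 0. ]
```

View pics/c.png

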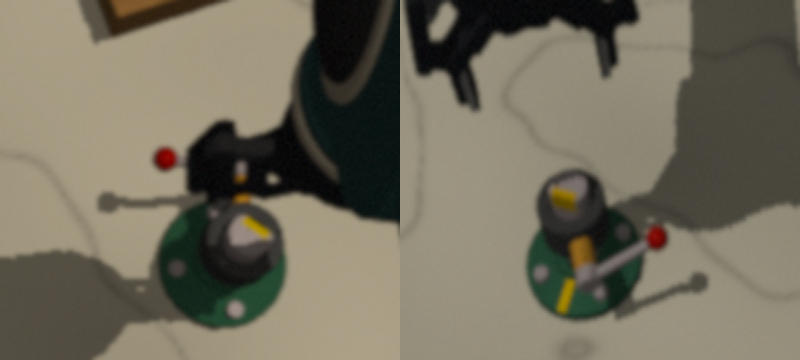

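The gripper stands over the post, and its line clears the screw and ball. I'll descend in steps, then close.

```bash
python3 -m handwheel '[[0.1,-0.1,2.5,0,0,0,1],[0.1,-0.1,5,0,0,0,1],[0.1,-0.1,7.5,0,0,0,1],[0.1,-0.1,9,0,0,0,1],[0.1,-0.1,10.5,0,0,0,1],[0.1,-0.1,12,0,0,0,1],[0.1,-0.1,13.5,0,0,0,1],[0.1,-0.1,14.6,0,0,0,1]]'
python3 -m handwheel '[[0,0,0,0,0,0,1],[0,0,0,0,0,0,0.6],[0,0,0,0,0,0,0.4],[0,0,0,0,0,0,0.3],[0,0,0,0,0,0,0.2],[0,0,0,0,0,0,0.1],[0,0,0,0,0,0,0],[0,0,0,0,0,0,-0.1]]' 40
```

```text
t: 2.45
eef_pos: [572.2, -159.7, 53.2]
tool_rot: [0.999, -0.036, -0.0, 0.0]
ft_force: [-1.1, -0.5, -0.4]
grip_width: 85.2
gripper_force: 0.0
t: 3.12
eef_pos: [573.5, -159.2, 55.6]
tool_rot: [0.999, -0.035, 0.001, 0.0]
ft_force: [-3.9, -1.1, 8.6]
grip_width: 55.4
gripper_force: 40.9
```

```bash
python3 -m handwheel '[[0,0,0,0,0,4,-0.1],[0,0,0,0,0,8,-0.1],[0,0,0,0,0,12,-0.1],[0,0,0,0,0,16,-0.1],[0,0,0,0,0,20,-0.1],[0,0,0,0,0,24,-0.1],[0,0,0,0,0,28,-0.1],[0,0,0,0,0,28,-0.1]]' 60
python3 -m handwheel '[[0,0,0,0,0,0,-0.1],[0,0,0,0,0,0,-0.1],[0,0,0,0,0,0,-0.1]]'
python3 - <<'E'
from h import *
import cv2
o=manip.get_obs();print(o["wrist_torque"],R.from_quat(o["tool_rot"]).as_matrix()[:,1])
b=manip.capture("scene")[200:300,150:283];cv2.imwrite("pics/d.png",cv2.resize(b[:,:,::-1],None,fx=6,fy=6,interpolation=cv2.INTER_CUBIC))
E
```

```text
t: 3.78
eef_pos: [573.8, -158.4, 55.8]
tool_rot: [0.961, -0.278, 0.001, -0.0]
ft_force: [-3.4, 2.9, 9.6]
grip_width: 55.5
gripper_force: 61.7
t: 4.03
eef_pos: [573.8, -158.4, 55.8]
tool_rot: [0.961, -0.276, 0.001, -0.0]
ft_force: [-2.4, 3.2, 9.1]
grip_width: 54.9
gripper_force: 61.7
[ 0.31614595  0.7661775  -0.37373487] [-0.52986592 -0.84808089 -0.0009538 ]
```

View pics/d.png

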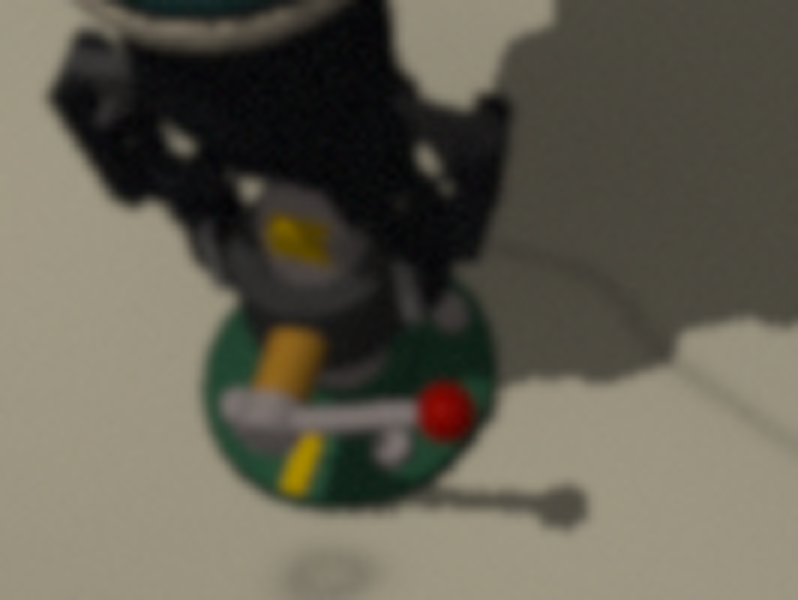

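Screw axis in this crop runs (299,333)→(282,392), stripe (312,437)→(295,493), ball (446,410). I'll compute the directions.

```bash
python3 - <<'E'
from h import *
np.set_printoptions(precision=1,suppress=True)
b=lambda u,v:((u+.5)/6-.5+150,(v+.5)/6-.5+200)
ang=lambda v:np.degrees(np.arctan2(v[1],v[0]))
c=np.array([573.2,-158.5,0])
for z,p,q in((70,(299,333),(282,392)),(79,(299,333),(282,392)),(22,(312,437),(295,493))):
    P,Q=atz("scene",b(*p),z),atz("scene",b(*q),z);print(z,P,Q,ang(Q-P),ang(Q-c))
# predicted picture for collar dir th: screw axis top line, paint edge, ball
c0=manip.calibration("scene");T=np.linalg.inv(c0["pose"]);K=np.array(c0["K"])
def pr(X):
    v=K@(T[:3,:3]@X+T[:3,3]);v=v[:2]/v[2];return (v-[149.5,199.5])*6-.5
for th in(-28,-31,-34,-37):
    t=np.radians(th);x=np.array([np.cos(t),np.sin(t),0]);y=np.array([-x[1],x[0],0]);C=c+[0,0,70]
    print(th,"screw",pr(C+30*x),pr(C+48*x),"ball",pr(C+56*x+62*np.cos(.38)*y+[0,0,23]),"stripe",[pr(c+r*x+[0,0,22]) for r in(30,40)],"flat",[pr(C+9*x+s*12*y+[0,0,34]) for s in(-1,1)])
E
```

```text
70 [ 594.9 -170.9   70. ] [ 613.8 -181.    70. ] -28.11199847682848 -29.0127931456335
79 [ 600.8 -171.    79. ] [ 619.5 -180.9   79. ] -28.111998476828553 -25.868987094466515
22 [ 603.7 -176.4   22. ] [ 621.6 -186.5   22. ] -29.461103876739532 -30.0752454734912
-28 screw [297.6 346.8] [283.3 396.7] ball [452.9 401.3] stripe [array([320.4, 423.3]), array([313. , 450.2])] flat [array([258.9, 226.9]), array([335.1, 234.8])]
-31 screw [292.7 346.2] [275.5 395.6] ball [441.  408.8] stripe [array([315.7, 422.7]), array([306.8, 449.3])] flat [array([258., 225.]), array([333.1, 236.3])]
-34 screw [287.9 345.3] [267.7 394.2] ball [428.6 415.7] stripe [array([311.1, 421.9]), array([300.6, 448.2])] flat [array([257.2, 223.1]), array([331. , 237.7])]
-37 screw [283.2 344.3] [260.1 392.4] ball [415.8 422.2] stripe [array([306.6, 420.8]), array([294.6, 446.8])] flat [array([256.6, 221.1]), array([328.8, 239. ])]
```

```bash
python3 -m handwheel '[[0,0,0,0,0,2,-0.1],[0,0,0,0,0,3.5,-0.1],[0,0,0,0,0,3.5,-0.1],[0,0,0,0,0,3.5,-0.1]]'
python3 -m handwheel '[[0,0,0,0,0,0,0.1],[0,0,0,0,0,0,0.3],[0,0,0,0,0,0,0.6],[0,0,0,0,0,0,1],[0,0,0,0,0,0,1],[0,0,0,0,0,0,1]]'
python3 -m handwheel '[[0,0,-2,0,0,0,1],[0,0,-4,0,0,0,1],[0,0,-6,0,0,0,1],[0,0,-8,0,0,0,1],[0,0,-10,0,0,0,1],[0,0,-12,0,0,0,1],[0,0,-14,0,0,0,1],[0,0,-14,0,0,0,1]]'
python3 -m handwheel '[[0,4,-1,0,0,0,1],[0,8,-1,0,0,0,1],[0,12,-1,0,0,0,1],[0,16,-1,0,0,0,1],[0,16,-1,0,0,0,1]]'
python3 - <<'E'
from h import *
import cv2
o=manip.get_obs();print(o["eef_pos"])
# average frames to cut noise
for n in("top","scene"):
    im=np.mean([manip.capture(n).astype(float) for _ in range(4)],0).astype(np.uint8);cv2.imwrite(f"pics/{n}1.png",im[:,:,::-1])
f=lambda x:np.clip(cv2.resize(x,None,fx=4,fy=4,interpolation=cv2.INTER_CUBIC)*1.,0,255).astype('uint8')
a=cv2.imread("pics/top1.png")[165:260,325:425];b=cv2.imread("pics/scene1.png")[210:305,160:260]
cv2.imwrite("pics/e.png",np.hstack([f(a),f(b)]))
E
```

```text
t: 4.42
eef_pos: [573.9, -158.3, 55.8]
tool_rot: [0.952, -0.305, 0.001, -0.0]
ft_force: [-2.8, 3.3, 9.4]
grip_width: 55.6
gripper_force: 61.7
t: 4.92
eef_pos: [573.2, -158.7, 54.5]
tool_rot: [0.952, -0.305, 0.0, -0.0]
ft_force: [-0.9, -0.1, -0.5]
grip_width: 85.8
gripper_force: 0.0
t: 5.58
eef_pos: [574.6, -159.1, 198.2]
tool_rot: [0.952, -0.305, 0.003, -0.0]
ft_force: [1.1, -0.4, 1.1]
grip_width: 85.2
gripper_force: 0.0
t: 6.0
eef_pos: [475.1, -295.8, 204.2]
tool_rot: [0.951, -0.309, -0.0, 0.001]
ft_force: [-0.1, -1.3, 1.0]
grip_width: 85.3
gripper_force: 0.0
[ 475.07170177 -295.84182764  204.23755689]
```

View pics/e.png

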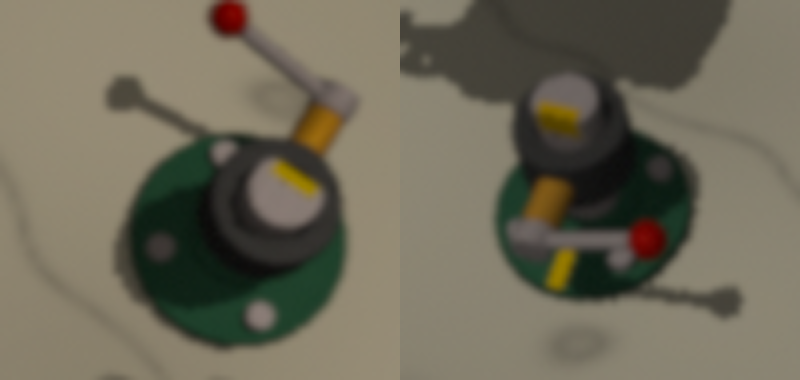

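Top crop: the paint edge and lever bar look nearly parallel. Scene crop: the screw at (548,203) and stripe at (562,270) look nearly parallel. I'll measure both by colour segmentation.

```bash
cat > m.py <<'E'
from h import *
import cv2
np.set_printoptions(precision=1,suppress=True)
ang=lambda v:np.degrees(np.arctan2(v[1],v[0]))
def blob(im,lo,hi,box):
    h=cv2.cvtColor(cv2.resize(im,None,fx=4,fy=4,interpolation=cv2.INTER_CUBIC),cv2.COLOR_BGR2HSV);m=cv2.inRange(h,lo,hi)
    k=np.zeros_like(m);x0,y0,x1,y1=[4*t for t in box];k[y0:y1,x0:x1]=m[y0:y1,x0:x1]
    n,l,s,c=cv2.connectedComponentsWithStats(k);i=1+np.argsort(-s[1:,4])[:3]
    out=[]
    for j in i:
        if s[j,4]<60: continue
        v,u=np.nonzero(l==j);p=np.c_[u,v].astype(np.float32)
        vx,vy,x,y=cv2.fitLine(p,cv2.DIST_L2,0,.01,.01).ravel();r=cv2.minAreaRect(p)
        out.append((s[j,4],np.array([(x+.5)/4-.5,(y+.5)/4-.5]),np.array([vx,vy]),r[1]))
    return out
def wdir(n,p,d,z): return ang(atz(n,p+4*d,z)-atz(n,p-4*d,z))
Y=((24,140,80),(34,255,255));O=((12,140,60),(22,255,255))
def run(s,bt,bs):
    c=np.array([573.4,-158.5,0])
    for n,box in(("top",bt),("scene",bs)):
        im=cv2.imread(f"pics/{n}{s}.png")
        for nm,(lo,hi),zs in(("yellow",Y,(104,22)),("orange",O,(70,))):
            for a,p,d,r in blob(im,lo,hi,box):
                print(n,nm,a,p,r,[(z,round(wdir(n,p,d,z),1),"perp",round(wdir(n,p,d,z)-90,1),"pos",atz(n,p,z)-c,round(ang(atz(n,p,z)-c),1)) for z in zs])
E
python3 -c "
import m
m.run('0',(325,165,425,260),(160,210,260,305));print();m.run('1',(325,165,425,260),(160,210,260,305))"
```

```text
top yellow 562 [398.8 208.9] (42.71944046020508, 14.239813804626465) [(104, np.float64(-125.8), 'perp', np.float64(-215.8), 'pos', array([  6.8,  -5.9, 104. ]), np.float64(-41.0)), (22, np.float64(-125.8), 'perp', np.float64(-215.8), 'pos', array([ 25.8, -26.5,  22. ]), np.float64(-45.8))]
top orange 1613 [391.3 193.7] (47.0, 36.0) [(70, np.float64(-7.9), 'perp', np.float64(-97.9), 'pos', array([42. , -3.4, 70. ]), np.float64(-4.7))]
scene yellow 992 [200.1 275.6] (19.95762825012207, 55.396793365478516) [(104, np.float64(147.7), 'perp', np.float64(57.7), 'pos', array([ 84.8, -21.6, 104. ]), np.float64(-14.3)), (22, np.float64(147.7), 'perp', np.float64(57.7), 'pos', array([ 36.1, -22.3,  22. ]), np.float64(-31.8))]
scene orange 1492 [206.4 258.9] (42.24357986450195, 39.38845443725586) [(70, np.float64(158.7), 'perp', np.float64(68.7), 'pos', array([34.4, -2.2, 70. ]), np.float64(-3.7))]
scene orange 397 [199.  239.3] (43.3416633605957, 27.652372360229492) [(70, np.float64(45.8), 'perp', np.float64(-44.2), 'pos', array([-13.6,  -4.4,  70. ]), np.float64(-162.1))]

top yellow 557 [398.
[... 680 characters left out ...]
pos', array([ 39. , -24.1,  22. ]), np.float64(-31.8))]
scene yellow 155 [198.9 238.6] (27.163990020751953, 13.096923828125) [(104, np.float64(58.6), 'perp', np.float64(-31.4), 'pos', array([  8.7,  -4.8, 104. ]), np.float64(-28.8)), (22, np.float64(58.6), 'perp', np.float64(-31.4), 'pos', array([-49.4,  -3.5,  22. ]), np.float64(-176.0))]
scene orange 1535 [196.7 259.4] (37.67313003540039, 45.35735321044922) [(70, np.float64(141.8), 'perp', np.float64(51.8), 'pos', array([ 28.8, -19.5,  70. ]), np.float64(-34.1))]
scene orange 360 [199.2 239.4] (43.93001174926758, 27.652372360229492) [(70, np.float64(43.2), 'perp', np.float64(-46.8), 'pos', array([-13.2,  -4.1,  70. ]), np.float64(-162.6))]
```

The screw is at about -34.5° and the flat at about -33±2°, so they agree. Next I'll locate the ball.

```bash
python3 - <<'E'
from m import *
P=[]
for n,b in(("top",(325,150,425,260)),("scene",(160,210,260,305))):
    im=cv2.imread(f"pics/{n}1.png");P.append(blob(im,(0,170,60),(6,255,255),b)[0][1])
B=tri(*P);c=np.array([573.4,-158.5,70]);t=np.radians(-34.5);x=np.array([np.cos(t),np.sin(t),0]);y=np.array([-x[1],x[0],0])
d=B-c;print(P,B,"in collar frame",d@x,d@y,d[2])
T=c+56*x+63*y;print("target",T);go(T[0],T[1],150,-125)
E
```

```text
[array([381.9, 168.9], dtype=float32), array([221.3, 269.2], dtype=float32)] [ 653.1 -142.5   94.2] in collar frame 56.68809421770768 58.31715078704356 24.195379462989337
target [ 655.2 -138.3   70. ]
[  5.5 -22.3   5.4] [-0.   0.  -0.4]
```

```bash
python3 -m handwheel '[[1,-3.5,0,0,0,0,-1],[2,-7,0,0,0,0,-1],[3,-10.5,0,0,0,0,-1],[4,-14,0,0,0,0,-1],[5,-17.5,0,0,0,0,-1],[5.5,-20.5,0,0,0,0,-1],[5.5,-22.3,0,0,0,0,-1],[5.5,-22.3,0,0,0,0,-1]]' 30
python3 -m handwheel '[[0,0,2,0,0,0,-1],[0,0,4,0,0,0,-1],[0,0,6,0,0,0,-1],[0,0,7,0,0,0,-1],[0,0,7,0,0,0,-1],[0,0,7,0,0,0,-1]]'
python3 -c "
from h import *
go(655.2,-138.3,110,-125)"
```

```text
t: 7.07
eef_pos: [656.7, -133.7, 203.6]
tool_rot: [0.953, -0.302, -0.0, -0.001]
ft_force: [0.5, 0.7, 0.5]
grip_width: -0.1
gripper_force: 0.0
t: 7.57
eef_pos: [654.5, -139.3, 134.6]
tool_rot: [0.952, -0.305, -0.0, 0.0]
ft_force: [-0.1, 0.6, 0.8]
grip_width: 0.2
gripper_force: 0.0
[ 0.   -0.12  2.46] [ 0.   0.  -0.5]
```

Ball top is at about z 103 and its tight position about 58. I'll press straight down gently.

```bash
python3 -m handwheel '[[0,-0.1,1.2,0,0,0,-1],[0,-0.1,2.4,0,0,0,-1],[0,-0.1,3,0,0,0,-1],[0,-0.1,3.5,0,0,0,-1],[0,-0.1,4,0,0,0,-1],[0,-0.1,4.5,0,0,0,-1],[0,-0.1,5,0,0,0,-1],[0,-0.1,5.5,0,0,0,-1]]'
python3 -m handwheel '[[0,0,0.5,0,0,0,-1],[0,0,0.9,0,0,0,-1],[0,0,1.2,0,0,0,-1],[0,0,1.5,0,0,0,-1],[0,0,1.7,0,0,0,-1],[0,0,1.8,0,0,0,-1],[0,0,1.8,0,0,0,-1]]'
```

```text
t: 8.23
eef_pos: [655.2, -138.5, 79.0]
tool_rot: [0.952, -0.305, 0.0, -0.0]
ft_force: [0.5, 0.7, 1.9]
grip_width: 0.1
gripper_force: 1.0
t: 8.82
eef_pos: [654.8, -138.6, 61.0]
tool_rot: [0.952, -0.305, -0.0, 0.0]
ft_force: [0.1, 0.2, 0.9]
grip_width: -0.2
gripper_force: 0.1
```

```bash
python3 -m handwheel '[[0,0,0.1,0,0,0,-1],[0,0,0.2,0,0,0,-1],[0,0,0.3,0,0,0,-1],[0,0,0.3,0,0,0,-1]]'
python3 -m handwheel '[[0,0,0.1,0,0,0,-1],[0,0,0.2,0,0,0,-1],[0,0,0.3,0,0,0,-1],[0,0,0.3,0,0,0,-1]]'
```

```text
t: 9.15
eef_pos: [655.0, -138.5, 58.2]
tool_rot: [0.952, -0.305, -0.0, 0.0]
ft_force: [-0.8, -0.8, 1.1]
grip_width: -0.2
gripper_force: 0.8
t: 9.48
eef_pos: [655.3, -138.7, 56.2]
tool_rot: [0.952, -0.305, 0.0, 0.0]
ft_force: [-7.0, -1.0, 17.0]
grip_width: -0.2
gripper_force: 8.5
```

Force has risen to 17 N with the TCP at about 57 mm, which is the stop. Retreating and checking.

```bash
python3 -m handwheel '[[0,0,-0.5,0,0,0,-1],[0,0,-2,0,0,0,-1],[0,0,-5,0,0,0,-1],[0,0,-8,0,0,0,-1],[0,0,-11,0,0,0,-1],[0,0,-14,0,0,0,-1],[0,0,-14.5,0,0,0,-1],[0,0,-14.5,0,0,0,-1]]'
python3 -m handwheel '[[0,4,0,0,0,0,-1],[0,8,0,0,0,0,-1],[0,12,0,0,0,0,-1],[-1,16,0,0,0,0,-1],[-2,20,0,0,0,0,-1],[-5,22,0,0,0,0,-1],[-5,22,0,0,0,0,-1],[-5,22,0,0,0,0,-1]]'
python3 - <<'E'
from m import *
for n in("top","scene"):
    im=np.mean([manip.capture(n).astype(float) for _ in range(4)],0).astype(np.uint8);cv2.imwrite(f"pics/{n}2.png",im[:,:,::-1])
f=lambda x:cv2.resize(x,None,fx=4,fy=4,interpolation=cv2.INTER_CUBIC)
cv2.imwrite("pics/f.png",np.hstack([f(cv2.imread("pics/top2.png")[165:260,325:425]),f(cv2.imread("pics/scene2.png")[210:305,160:260])]))
P=[]
for n,b in(("top",(325,150,425,260)),("scene",(160,210,260,305))):
    P.append(blob(cv2.imread(f"pics/{n}2.png"),(0,170,60),(6,255,255),b)[0][1])
B=tri(*P);c=np.array([573.4,-158.5,70]);t=np.radians(-34.5);x=np.array([np.cos(t),np.sin(t),0]);y=np.array([-x[1],x[0],0]);d=B-c;print("ball",B,d@x,d@y,d[2])
run('2',(325,165,425,260),(160,210,260,305))
print([np.abs(cv2.imread(f"pics/top{i}.png")[180:260,190:260].astype(float)-cv2.imread("pics/top0.png")[180:260,190:260]).max() for i in(1,2)])
E
```

```text
t: 10.15
eef_pos: [656.1, -138.4, 203.6]
tool_rot: [0.952, -0.305, 0.002, -0.0]
ft_force: [0.2, -0.4, -0.9]
grip_width: -0.1
gripper_force: 0.0
t: 10.82
eef_pos: [484.7, -288.9, 199.9]
tool_rot: [0.952, -0.306, -0.001, -0.0]
ft_force: [0.6, 0.9, 0.1]
grip_width: -0.2
gripper_force: 0.0
ball [ 653.9 -142.1   49.6] 57.02260500308551 59.10182562483496 -20.3602144951723
top yellow 558 [398.8 208.9] (43.009483337402344, 14.312215805053711) [(104, np.float64(-126.2), 'perp', np.float64(-216.2), 'pos', array([  6.8,  -5.9, 104. ]), np.float64(-40.9)), (22, np.float64(-126.2), 'perp', np.float64(-216.2), 'pos', array([ 25.8, -26.5,  22. ]), np.float64(-45.7))]
top orange 1530 [404.  196.8] (36.201236724853516, 44.820579528808594) [(70, np.float64(-37.4), 'perp', np.float64(-127.4), 'pos', array([ 36., -25.,  70.]), np.float64(-34.7))]
scene yellow 536 [199.  278.6] (20.55480194091797, 29.09295082092285) [(104, np.float64(147.2), 'perp', np.float64(57.2), 'pos', array([ 89.7, -24.9, 104. ]), np.float64(-15.5)), (22, np.float64(147.2), 'perp', np.float64(57.2), 'pos', array([ 41.7, -26. ,  22.
[... 262 characters left out ...]
, np.float64(-172.9))]
scene yellow 66 [200.7 239.2] (8.36314582824707, 17.106435775756836) [(104, np.float64(93.0), 'perp', np.float64(3.0), 'pos', array([ 11.2,  -2.1, 104. ]), np.float64(-10.4)), (22, np.float64(93.0), 'perp', np.float64(3.0), 'pos', array([-46.6,  -0.4,  22. ]), np.float64(-179.6))]
scene orange 1543 [196.7 259.4] (37.677894592285156, 45.94493865966797) [(70, np.float64(140.2), 'perp', np.float64(50.2), 'pos', array([ 28.8, -19.6,  70. ]), np.float64(-34.2))]
scene orange 380 [199.  239.2] (43.733890533447266, 27.652372360229492) [(70, np.float64(45.9), 'perp', np.float64(-44.1), 'pos', array([-13.9,  -4.4,  70. ]), np.float64(-162.4))]
[np.float64(8.0), np.float64(8.0)]
```

View pics/f.png

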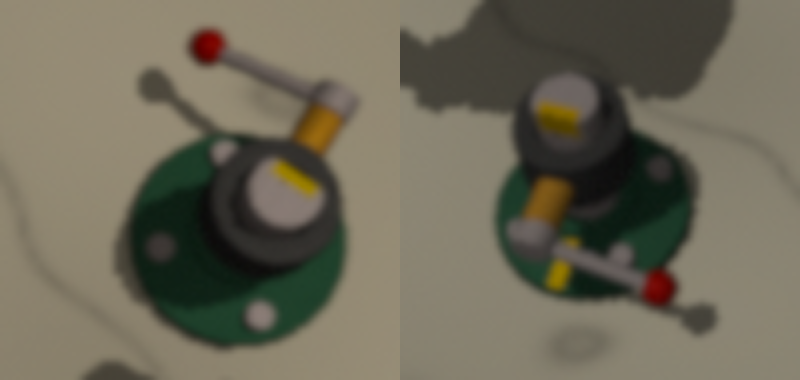

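The lever is down: the ball is 20.4 mm below the collar centre, against 21.2 at its stop, within measuring error. The collar hasn't moved, and the other stand looks unchanged.

```bash
python3 -c "
from rig import manip
print(manip.close_job())"
```

```text
the job is handed in; nothing more can be done
None
```

I turned the red-ball collar until its screw faced the flat (within about 2° as measured), then pressed the lever down to its stop, left the other stand untouched, and handed the job in at about 11 s.

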